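# Dose from the inverted bottle and hang up the dip baskets

## Robot

A 6-joint arm with a two-finger parallel gripper is mounted at the origin on the work surface; the furniture and walls round the work are solid. World frame = base frame: x ahead of the robot, y to its left, z up, the work surface at z = 0. Lengths are in m, angles in rad, forces in N, time in s.
With the tool pointing down it reaches from about 0.3 to 0.95 m from the base axis. Payload 3.1 kg.
Tool frame: the origin (TCP) lies midway between the tips of the shut fingers; the grasp point (between the pads) lies robot.grip_depth behind it (robot.grip_depth is the distance from the TCP to the grasp point, in m); z points along the fingers, y is the line along which they close (so a half turn about z gives the same grasp; the last joint's range is limited). The gripper opens to 85 mm and grips with 20 to 120 N. Pads are 22 mm wide; open, the fingers measure 114 mm over their backs; the gripper's body (76 mm by 85 mm) begins 54 mm behind the grasp point. The pads swing forward as they close: fully open they stand 13 mm farther back than shut.
Start: joints at [1.152, 0.308, 1.634, -0, 1.2, -0.07], TCP at [0.214, 0.587, 0.203] pointing down, gripper open.
Joint ranges: [-3.06, 3.06], [-0.79, 1.96], [0.05, 2.63], [-1.19, 4.34], [0.05, 2.64], [-2.94, 2.94]. Speed limits (rad/s): [2.79, 2.79, 3.14, 3.14, 3.14, 3.14].

## Interface

Orientations are given as [roll, pitch, yaw] about the fixed x, y, z axes, in that order (R = Rz(yaw) Ry(pitch) Rx(roll)).
In Python, from cell import robot gives the robot as it stands. Calls block until the motion is done:
- robot.goto(position, orientation): joint-space move of the TCP to a pose.
- robot.move_straight(position, frame=None, v=0.15, contact_N=None): straight line of the TCP; frame=None keeps the orientation; v is the mean speed in m/s. With contact_N (N) it stops when the force on the tool has changed by that much, and returns True; else False.
- robot.goto_joints(angles): joint-space move.
- robot.ungrasp() and robot.close(newtons=None): open the fingers fully, or close them until they stop; newtons is the grip in N (None keeps the last).
- robot.wait(seconds).
- robot.solve_ik(position, orientation): joint angles nearest the present ones, or None.
- robot.get_image(name): name is "scene" or "side" or "wrist"; returns the picture (400x640x3 uint8, red, green, blue); there is no depth.
- robot.camera_info(name): a dict with "vertical_fov" (degrees; the focal length in pixels is half the picture's height over the tangent of half this angle, whatever the lens; pixels are square), "cx", "cy" (the principal point, pixels), "extrinsics" (4x4, takes a point from world to camera coordinates). Camera axes: x right, y down, z forward; pixel columns grow to the right and rows downward; lengths in m; the calibration is good to about 2 mm. A picture is of the moment at which its call begins: read the wrist's pose just before it. camera_info takes no time and is no camera call; for the wrist camera it gives the pose at the moment of the call.
A pose or a line that the arm cannot do raises robot.Unreachable and nothing moves.
- robot.job_done(): hands the job in; it is judged then, once.
Readings, each from a call of its own:
- robot.current_time(): time.
- robot.current_q(): joint angles.
- robot.current_qvel(): joint speeds.
- robot.current_joint_torque(): joint torques, N m.
- robot.current_position(): TCP position.
- robot.current_tool_rot(): TCP orientation.
- robot.current_force(): force on the tool from outside, world axes, zero at the start.
- robot.current_ft_torque(): the same for the moment, N m.
- robot.current_finger_gap(): finger opening in m.
- robot.current_grip_force(): force on a finger pad.
Only numpy, scipy, OpenCV 4.12 (cv2) and the standard library are available. Lean on these libraries where they do the work, as an engineer would, in place of code of your own. Each camera call takes 0.05 s, during which the arm holds its last target. There are 200 camera calls.

## Task

Turn the closed square bottle over, stand it cap-down in the round dish of the dosing base and let go of it; while it stands there pull the plunger knob fully up and then push it fully home, and after that stand the bottle back upright on the bench mat. Also hang every dip basket that is out (one or two), at any time, by its handle on a hook of the drip stand, and leave the other things on the bench alone.

Things in the scene. Friction and masses are not known exactly. Their poses are not given: they have to be found in the camera images.
- bottle: Closed white bottle, 0.16 kg. Square body 50 x 50 x 64 mm with flat sides, round grey cap of 40 mm diameter on top, 92 mm high overall. Origin: centre of its underside; z runs to the cap, x and y are square to the sides. It lies steadily on any flat side. Starts upright on the mat.
- bottle_cap (a point): Centre of the flat outer face of the bottle's cap, 92 mm from the underside along the bottle's z.
- dosing_base: Grey dosing base, fixed, 66 (x) x 170 (y) mm, top 45 mm over the mat. Origin: centre of its underside, x points away from the robot. On its top the black dish at y = +50 mm and the plunger knob at y = -55 mm. Behind it stands the room's parts cabinet, 0.22 m high, its front (with drawer lips) at world x = 0.535 for y = 0.34 to 0.59.
- dish (a point): Centre of the dish's flat floor, 47 mm over the mat. The dish is 56 mm wide inside, 64 outside; its rim stands 8 mm above the floor. The bottle's 40 mm cap goes into it, the bottle then standing upside down.
- plunger (a joint): Travel of the plunger knob in m: 0 pushed home, 0.025 pulled fully up (stops at both ends). It moves vertically, stays where it is left and takes about 3 N to move.
- plunger_grip (a point): Middle of the round plunger knob (28 mm diameter, axis vertical, from 15 mm below to 14 mm above this point); moves with the plunger. Home: 115 mm over the mat. Below it a 18 mm guide tube stands up to 79 mm.
- drip_stand: Fixed steel drip stand: 150 mm wide (y) base plate 8 mm thick reaching from x = -60 to +25 mm, two posts at x = 0, y = +-67 mm, a 12 mm cross bar at 154 mm height, two hooks at y = -40 and +40 mm that point to -x. Origin on the mat, midway between the posts. In front of it, to the right, stands the room's monitor, 0.315 m high, its left edge at world y = 0.158, x = 0.36 to 0.415.
- hook_a (a point): Seat of one of the two hooks: top of the 7 mm hook arm at its lowest point, 149.5 mm over the mat. Axes are the drip stand's: the arm runs along x, from the stand's cross bar at x = +55 mm, sinking slightly to this point, then rises to its tip at x = -17 mm (tip top 10 mm above this point). The space below is free down to the stand's 8 mm base plate.
- hook_b (a point): Seat of one of the two hooks: top of the 7 mm hook arm at its lowest point, 149.5 mm over the mat. Axes are the drip stand's: the arm runs along x, from the stand's cross bar at x = +55 mm, sinking slightly to this point, then rises to its tip at x = -17 mm (tip top 10 mm above this point). The space below is free down to the stand's 8 mm base plate.
- basket_a: A dip basket: open steel tray 56 x 52 mm, 26 high (origin: centre of its underside, z up), spanned along its y by a peaked wire handle (bail, wire 5 mm, uprights at y = +-24.5, underside of the peak 79.5 mm up). On the peak stands a black grip tab, 10 mm thick (x), 22 wide (y), from 84 to 136 mm up. 0.12 kg. Starts standing on the mat, or is absent (None).
- basket_a_bail (a point): Middle of the wire at the peak of basket_a's handle, 82 mm above its underside.
- basket_b: A dip basket: open steel tray 56 x 52 mm, 26 high (origin: centre of its underside, z up), spanned along its y by a peaked wire handle (bail, wire 5 mm, uprights at y = +-24.5, underside of the peak 79.5 mm up). On the peak stands a black grip tab, 10 mm thick (x), 22 wide (y), from 84 to 136 mm up. 0.12 kg. Starts standing on the mat, or is absent (None).
- basket_b_bail (a point): Middle of the wire at the peak of basket_b's handle, 82 mm above its underside.
- coupon: Bystander: green test board 42 x 60 mm on four short posts, 11 mm high; origin under its centre.
- waffle: Bystander: flat black chip tray 51 x 51 x 5 mm; origin under its centre.
Not all that is in view belongs to the job. Leave any blue look-alike of the basket_a alone.

How it is judged:
By the outcome, as a careful person would: the job done as asked, in the order asked, and still so for the second after the job is handed in, with the robot touching nothing.
Of basket_a, basket_b only 1 to 2 are there at a start; the rules pass over those that are not, and their reading is None.
At some moment in a run one of basket_b may be knocked a few centimetres aside while the robot is not near it.
It also fails if it takes over 210 s, if anything falls off the work surface, if the arm or the gripper's body presses on something with over 40 N, if the wrist force passes 120 N, or if a joint passes its speed limit or range.

## Working session

There is one attempt and no reset: what is moved stays moved. The work goes in short steps, each a Python script; the robot and the scene stay as the last script left them, time stands still between calls to the robot, and variables do not carry over. Pictures are saved under pics/ and viewed, at most 14 in all, crops included, and the job is handed in when it is done.

```bash
ls; mkdir -p pics; python3 - <<'E'
from cell import robot
import cv2
for n in ["scene","side","wrist"]:
    i=robot.camera_info(n);print(n,i["vertical_fov"],i["cx"],i["cy"]);print(i["extrinsics"].round(3) if hasattr(i["extrinsics"],'round') else i["extrinsics"])
    cv2.imwrite(f"pics/{n}0.png",robot.get_image(n)[:,:,::-1])
print(robot.grip_depth,robot.current_tool_rot(),robot.current_time(), robot.current_finger_gap())
E
```

```text
pics
scene 49.00458903277366 315.0550685982722 200.93334303064958
[[-8.490e-01 -5.280e-01 -1.000e-03  4.230e-01]
 [-2.410e-01  3.900e-01 -8.890e-01  1.860e-01]
 [ 4.700e-01 -7.540e-01 -4.590e-01  1.286e+00]
 [ 0.000e+00  0.000e+00  0.000e+00  1.000e+00]]
side 42.1846001605762 319.14853708501334 199.66860931985758
[[-0.871 -0.492 -0.     0.429]
 [-0.432  0.764 -0.48   0.2  ]
 [ 0.237 -0.418 -0.877  1.295]
 [ 0.     0.     0.     1.   ]]
wrist 58.78851512339642 317.76631270839965 202.96076287665545
[[ 0.342  0.94  -0.002 -0.623]
 [ 0.907 -0.329  0.264 -0.033]
 [ 0.247 -0.092 -0.965  0.378]
 [ 0.     0.     0.     1.   ]]
0.0187 [-3.13979800e+00 -1.64782809e-04  2.79275524e+00] 0.15 0.08541620362923777
```

View pics/scene0.png

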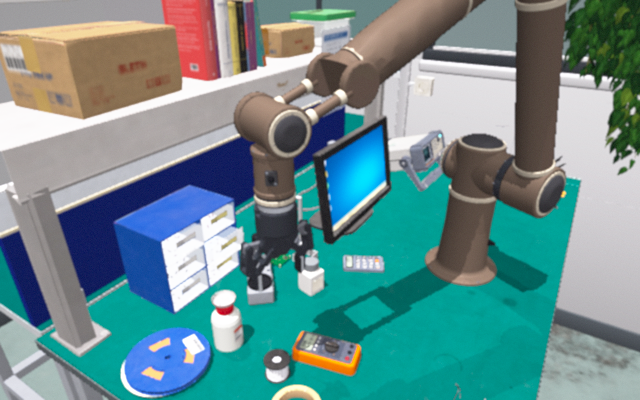

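View pics/side0.png

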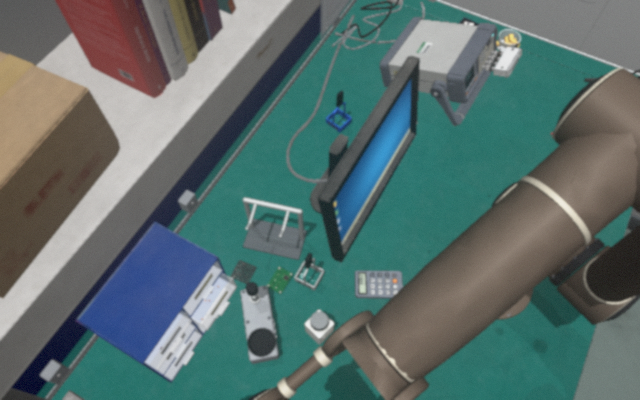

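View pics/wrist0.png

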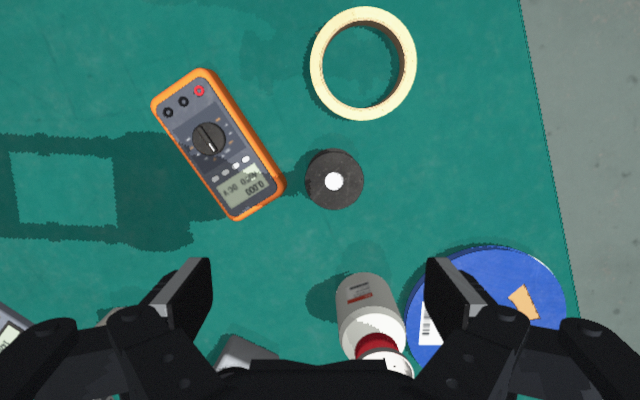

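The side view shows the dosing base around (260,320) with its dish at (263,343) and knob at (252,288). The bottle is at (320,325), a steel basket at (310,270), the drip stand at (275,230), and the blue look-alike at (338,118), which I'll leave alone. The arm blocks most of the work area in the scene view, so next I enlarge the side crop and take rough positions from rays.

```bash
cat > h.py <<'E'
from cell import robot
import numpy as np, cv2
def cam(n):
    i=robot.camera_info(n); f=200/np.tan(np.radians(i["vertical_fov"])/2)
    return np.array([[f,0,i["cx"]],[0,f,i["cy"]],[0,0,1]]),np.array(i["extrinsics"])
def ray(n,u,v,c=None):
    K,E=c or cam(n); R,t=E[:3,:3],E[:3,3]
    return -R.T@t, R.T@np.linalg.solve(K,[u,v,1.])
def plane(n,u,v,z,c=None):
    o,d=ray(n,u,v,c); return (o+d*(z-o[2])/d[2]).round(4)
def proj(n,p,c=None):
    K,E=c or cam(n); q=K@(E[:3,:3]@np.array(p)+E[:3,3]); return (q[:2]/q[2]).round(1)
def save(img,name,box=None,s=1):
    if box: img=img[box[1]:box[3],box[0]:box[2]]
    cv2.imwrite(f"pics/{name}.png",cv2.resize(img[:,:,::-1],None,fx=s,fy=s,interpolation=cv2.INTER_CUBIC))
E
python3 - <<'E'
from h import *
im=cv2.imread("pics/side0.png")[:,:,::-1]
save(im,"side0c",(220,180,380,380),3)
for nm,u,v,z in [("dish",262,343,.047),("knob",252,288,.129),("cap",320,320,.092),("basket tab",310,260,.136),("basket",308,274,.026),("hookplate",275,237,.008),("blue",338,120,.026)]:
    print(nm,plane("side",u,v,z))
print(robot.solve_ik([.3,.35,.4],[np.pi,0,0]))
E
```

```text
dish [0.4037 0.4201 0.047 ]
knob [0.4707 0.3413 0.129 ]
cap [0.3092 0.3206 0.092 ]
basket tab [0.3905 0.2228 0.136 ]
basket [0.4001 0.2194 0.026 ]
hookplate [0.5289 0.1681 0.008 ]
blue [ 0.5606 -0.2311  0.026 ]
[ 7.67664693e-01 -1.39081675e-01  1.72878539e+00 -4.44089210e-16
  1.55188894e+00  2.33846102e+00]
```

View pics/side0c.png

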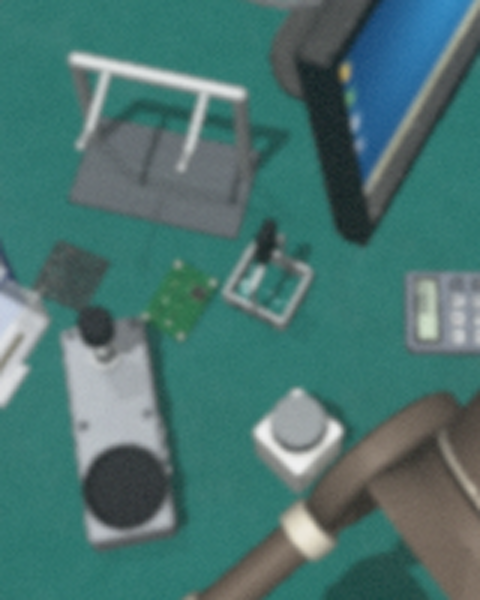

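The enlarged crop gives the dish at side pixel (261.7,342), the knob top at (252.3,288.3), the cap top at (320,319.3) and the tray corners around (295..324,260..288). The stand bar runs from (244,199) to (301,212). Only one steel basket is visible so far. Next I get the yaws, move above the area and look with the wrist camera, including behind the monitor.

```bash
python3 - <<'E'
from h import *
c=lambda u,v,z:plane("side",220+u/3,180+v/3,z)
print("dish",c(125,486,.055),"knob",c(97,325,.129),"cap",c(300,418,.092))
print("bottle top corners",c(255,435,.064),c(343,432,.064),c(302,488,.064))
print("tray",c(225,293,.026),c(280,325,.026),c(312,275,.026),"tab",c(267,222,.136))
print("bar",c(72,58,.160),c(243,93,.16),"hooks tips",c(80,148,.156),c(183,168,.156),"plate",c(72,200,.008),c(238,236,.008))
K,E=cam("wrist");print("cam in world",-E[:3,:3].T@E[:3,3],"tcp",robot.current_position())
from scipy.spatial.transform import Rotation as Ro
R=Ro.from_euler('xyz',robot.current_tool_rot()).as_matrix()
print("cam in tool",R.T@(-E[:3,:3].T@E[:3,3]-robot.current_position()),"\n",(R.T@E[:3,:3].T).round(3))
robot.goto([.33,.25,.40],[np.pi,0,2.79])
print(robot.current_q(),robot.current_time())
for n in ["scene","side","wrist"]: save(robot.get_image(n),n+"1")
a=[cv2.imread(f"pics/{n}1.png") for n in("scene","wrist")]
cv2.imwrite("pics/m1.png",cv2.resize(np.vstack(a),(480,600)))
E
```

```text
dish [0.4039 0.4198 0.055 ] knob [0.4697 0.3416 0.129 ] cap [0.3099 0.3193 0.092 ]
bottle top corners [0.337  0.3405 0.064 ] [0.2802 0.3058 0.064 ] [0.2866 0.3576 0.064 ]
tray [0.4231 0.2433 0.026 ] [0.3704 0.2448 0.026 ] [0.3688 0.1948 0.026 ] tab [0.3998 0.2112 0.136 ]
bar [0.5973 0.1747 0.16  ] [0.4646 0.1353 0.16  ] hooks tips [0.5503 0.2358 0.156 ] [0.4729 0.2113 0.156 ] plate [0.5837 0.2304 0.008 ] [0.4435 0.189  0.008 ]
cam in world [0.14957252 0.61008733 0.37241482] tcp [0.2133508  0.58674007 0.20250906]
cam in tool [ 6.79451813e-02 -1.63596765e-04 -1.69894543e-01] 
 [[ 0.    -0.965 -0.264]
 [ 1.     0.    -0.   ]
 [ 0.    -0.264  0.965]]
[ 5.44017420e-01 -2.39255283e-01  1.81303099e+00  4.25791829e-04
  1.56892098e+00 -6.75962337e-01] 1.6583
```

View pics/m1.png

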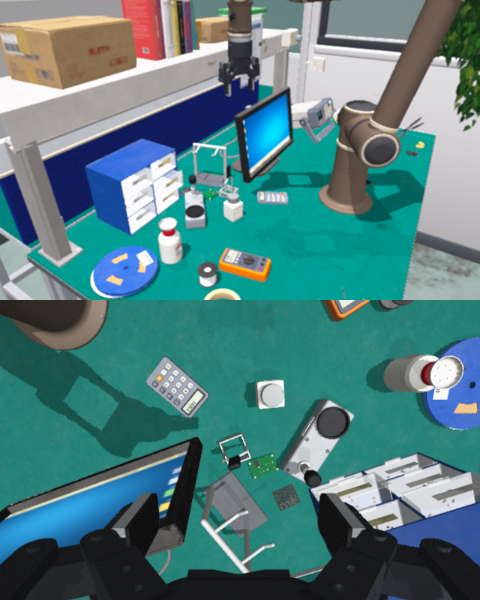

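The wrist montage shows the bottle at (270,395), the basket at (232,448), the dosing base at (320,440) and the stand at (235,505). No second basket shows in front of the monitor. I need a sharper crop for the bottle and basket yaw, plus the refreshed side view to check behind the monitor.

```bash
python3 - <<'E'
import cv2,numpy as np
w=cv2.imread("pics/wrist1.png")[90:300,220:460]
s=cv2.imread("pics/side1.png")[0:400,180:640]
w=cv2.resize(w,None,fx=2.0,fy=2.0,interpolation=cv2.INTER_CUBIC)   # 480x420
cv2.imwrite("pics/c1.png",cv2.resize(w,(686,600),interpolation=cv2.INTER_CUBIC))
cv2.imwrite("pics/s1.png",cv2.resize(s,(690,600)))
E
```

```text
(no output)
```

View pics/c1.png

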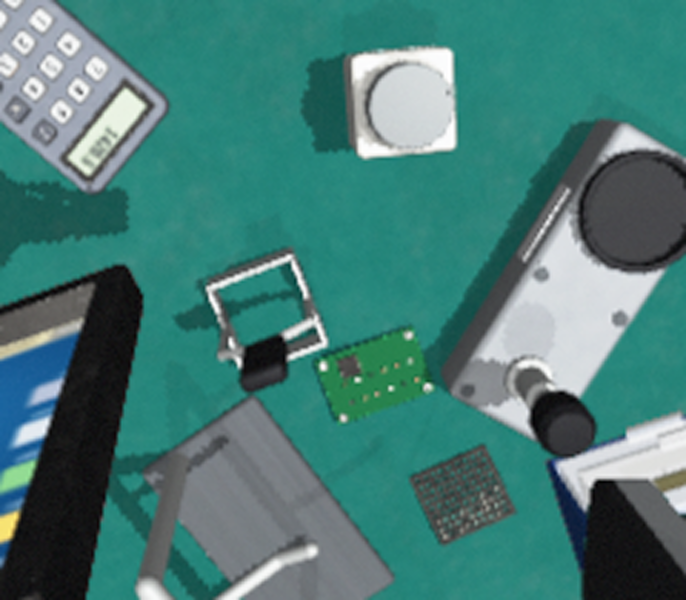

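View pics/s1.png

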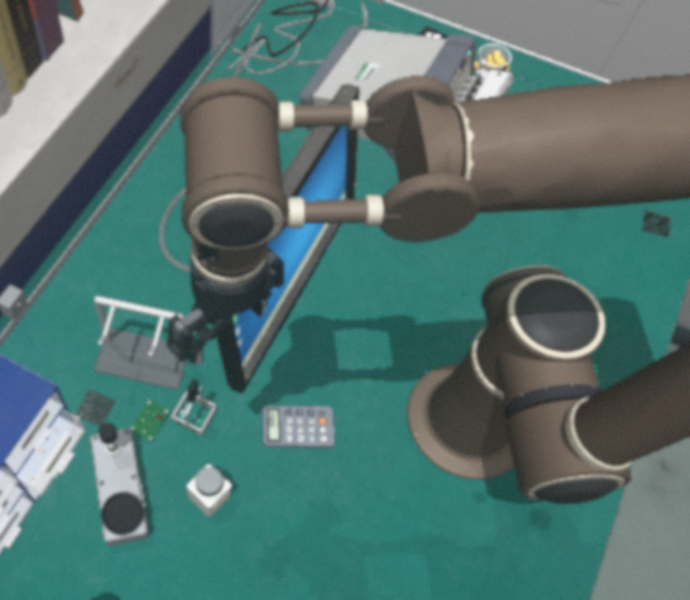

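The wrist crop (scale 2.858, offset (220,90)) shows the bottle top corners at (352,55), (455,47), (457,150) and (360,158), with the cap at (411,105). The basket tray corners are at (208,287), (292,252) and (325,345), and its tab is at (265,360). The knob top is at (565,430) and the dish at (640,210). There is no second basket in either view; the strip behind the monitor still needs one more check.

```bash
cat >> h.py <<'E'
from scipy.spatial.transform import Rotation as Ro
def horiz(head,tilt,flip):
    """tool z along heading, tilted down by tilt; closing axis horizontal; tool x up (flip=0) or down (flip=1)"""
    z=np.array([np.cos(head)*np.cos(tilt),np.sin(head)*np.cos(tilt),-np.sin(tilt)])
    y=np.array([-np.sin(head),np.cos(head),0.])*(-1 if not flip else 1)
    x=np.cross(y,z); 
    return Ro.from_matrix(np.c_[x,y,z]).as_euler('xyz'),z,x
E
python3 - <<'E'
from h import *
s=686/240
c=lambda u,v,z:plane("wrist",220+u/s,90+v/s,z)
print("cap",c(411,105,.092));B=[c(u,v,.064)[:2] for u,v in [(352,55),(455,47),(457,150),(360,158)]];print(B,np.mean(B,0))
for i in range(4):
    d=B[(i+1)%4]-B[i];print(np.linalg.norm(d).round(4),(np.degrees(np.arctan2(d[1],d[0]))%90).round(1))
print("dish",c(640,210,.055),"knob",c(565,430,.129))
T=[c(u,v,.026) for u,v in [(208,287),(292,252),(325,345)]];print("tray",T,(T[0]+T[2])/2)
d=T[1]-T[0];print("y dir",np.degrees(np.arctan2(d[1],d[0])),np.linalg.norm(d),np.linalg.norm(T[2]-T[1]))
print("tabtop",c(264,378,.136),"plate corner",c(255,397,.008),c(393,578,.008), "hook tip",c(312,548,.157))
print(horiz(0,0,0)[2])
# IK scan: pick pose and place pose
q0=robot.current_q()
gd=robot.grip_depth
def ik(p,hd,t,f):
    o,z,x=horiz(hd,t,f); return robot.solve_ik(list(np.array(p)+z*gd),list(o))
for hd in np.radians([-13,77,40,50]):
  for nm,p,tt in (("pick",[.31,.319,.049],.07),("dish",[.404,.42,.09],-.07)):
    for f in (0,1):
      q=ik(p,hd,tt,f);print(nm,round(np.degrees(hd)),f,None if q is None else np.round(q,2))
E
```

```text
cap [0.3109 0.3212 0.092 ]
[array([0.2814, 0.3046]), array([0.2949, 0.3523]), array([0.342 , 0.3385]), array([0.3293, 0.2923])] [0.3119   0.321925]
0.0496 74.2
0.0491 73.7
0.0479 74.6
0.0495 75.6
dish [0.4042 0.4181 0.055 ] knob [0.4719 0.3386 0.129 ]
tray [array([0.372 , 0.1925, 0.026 ]), array([0.3694, 0.2425, 0.026 ]), array([0.4254, 0.2419, 0.026 ])] [0.3987 0.2172 0.026 ]
y dir 92.97669946811175 0.05006755436407893 0.05600321419347286
tabtop [0.3983 0.2175 0.136 ] plate corner [0.4465 0.1918 0.008 ] [0.5859 0.2305 0.008 ] hook tip [0.4744 0.2126 0.157 ]
[0. 0. 1.]
pick -13 0 None
pick -13 1 None
dish -13 0 None
dish -13 1 None
pick 77 0 [-0.18  1.01  2.4   1.64  1.52 -1.84]
pick 77 1 [-0.18  1.01  2.4   1.64  1.52  1.3 ]
dish 77 0 [ 0.18  0.96  2.21  1.97  1.65 -1.59]
dish 77 1 [0.18 0.96 2.21 1.97 1.65 1.55]
pick 40 0 [ 0.71  1.22  2.54  3.16  2.12 -1.56]
pick 40 1 [0.71 1.22 2.54 3.16 2.12 1.58]
dish 40 0 [ 0.77  1.    2.35  3.22  1.86 -1.55]
dish 40 1 [0.77 1.   2.35 3.22 1.86 1.59]
pick 50 0 [ 0.24  1.23  2.54  2.44  2.   -1.96]
pick 50 1 [0.24 1.23 2.54 2.44 2.   1.18]
dish 50 0 [ 0.55  1.01  2.36  2.81  1.85 -1.64]
dish 50 1 [0.55 1.01 2.36 2.81 1.85 1.5 ]<sys>:0: UserWarning: Gimbal lock detected. Setting third angle to zero since it is not possible to uniquely determine all angles.
```

```bash
python3 - <<'E'
from h import *
rng=np.random.default_rng(0);A=[];b=[]
for i in range(40):
    r,z,t=rng.uniform(.35,.6),rng.uniform(.05,.45),rng.uniform(-.3,1.0) # tool tilted outward by t
    q=robot.solve_ik([r,0,z],list(Ro.from_matrix(np.c_[[-np.cos(t),0,-np.sin(t)],[0,1,0],[np.sin(t),0,-np.cos(t)]]).as_euler('xyz')))
    if q is None or abs(q[3])>.05 : continue
    a1,a2,a3=q[1],q[1]+q[2],q[1]+q[2]+q[4]
    A+= [[1,0,np.sin(a1),np.sin(a2),np.cos(a2),np.sin(a3)],[0,1,np.cos(a1),np.cos(a2),-np.sin(a2),np.cos(a3)]];b+=[r,z]
x,res,*_=np.linalg.lstsq(np.array(A),np.array(b),rcond=None);print("r0,h,a,b,e,L",x.round(4),res,len(b))
m=lambda u,v,z:plane("wrist",u/.75,(v-300)/.75,z)
print("calc",[m(*p,.015)[:2] for p in [(165,358),(207,402),(190,416),(146,376)]])
print("multimeter",[plane("scene",u/.75,v/.75,.03)[:2] for u,v in [(228,247),(270,262),(262,283),(218,268)]])
robot.goto([.5,.05,.45],[np.pi,0,np.pi]);print(robot.current_time())
save(robot.get_image("wrist"),"w2"); save(robot.get_image("side"),"s2")
E
```

```text
r0,h,a,b,e,L [0.0021 0.3179 0.4804 0.5265 0.0365 0.3472] [6.78655288e-07] 34
calc [array([0.1775, 0.1517]), array([0.2851, 0.1976]), array([0.2996, 0.1537]), array([0.1956, 0.102 ])]
multimeter [array([0.2251, 0.4875]), array([0.0882, 0.474 ]), array([0.0729, 0.5525]), array([0.2038, 0.5721])]
2.85
```

View pics/w2.png

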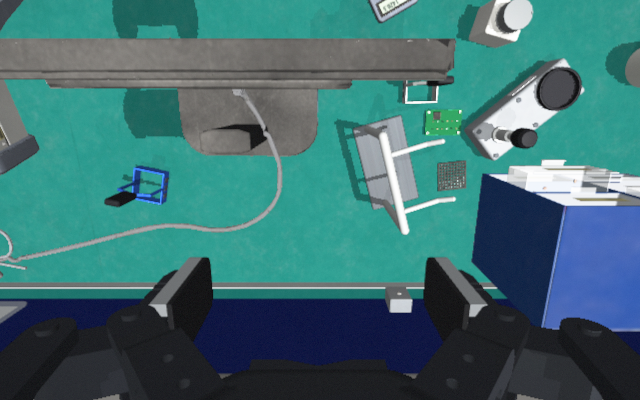

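That look from above confirms only one steel basket, at (422,92), half hidden by the monitor's top. The frame at (150,185) is the blue look-alike. The tool is long, 0.347 m from wrist to TCP, so I scan for a side-grasp spot that clears the calculator, the multimeter and the robot's own base.

```bash
python3 - <<'E' 2>/dev/null
from h import *
gd=robot.grip_depth; best=[]
calc=np.array([[.1775,.1517],[.2851,.1976],[.2996,.1537],[.1956,.102]]);mm=np.array([[.2251,.4875],[.0882,.474],[.2038,.5721]])
def ik(p,hd,t,f):
    o,z,x=horiz(hd,t,f); return robot.solve_ik(list(np.array(p)+z*gd),list(o))
def scan(p0,hd,t):
    d=np.array([np.cos(hd),np.sin(hd)]);n=np.array([-d[1],d[0]])
    wr=p0[:2]-.33*d
    s=np.clip(p0[:2]@d,0,.33); rad=np.linalg.norm(wr) if p0[:2]@d>.33 else np.linalg.norm(p0[:2]-s*d)
    cl=min(min(abs((c-p0[:2])@n) for c in calc),min(abs((c-p0[:2])@n) for c in mm))
    qs=[ik(p0,hd,t,f) for f in(0,1)]+[ik(np.r_[p0[:2]-.08*d,p0[2]],hd,t,0),ik(np.r_[p0[:2],.3],hd,0,0),ik(np.r_[p0[:2],.3],hd,0,1)]
    return rad,cl,qs
for x in (.30,.33,.36,.4):
  for y in (.27,.30,.33,.36):
    for h in range(0,61,10):
      r,cl,qs=scan(np.array([x,y,.049]),np.radians(h),.06)
      if r>.2 and cl>.07 and all(q is not None for q in qs): print("pick",x,y,h,round(r,3),round(cl,3),np.round(qs[0],2))
for h in range(20,60,5):
    r,cl,qs=scan(np.array([.404,.419,.09]),np.radians(h),-.06)
    print("dish",h,round(r,3),round(cl,3),[None if q is None else np.round(q,2).tolist() for q in qs[::2]])
E
```

```text
pick 0.36 0.36 20 0.252 0.127 [ 1.19  1.01  2.37  3.98  1.67 -1.4 ]
pick 0.4 0.33 20 0.235 0.085 [ 0.98  1.02  2.39  3.78  1.73 -1.41]
pick 0.4 0.36 20 0.263 0.113 [ 1.05  0.99  2.35  3.84  1.67 -1.44]
dish 20 0.32 0.126 [[1.13, 0.95, 2.26, 3.92, 1.68, -1.52], [1.33, 0.98, 2.33, 4.14, 1.72, -1.43], [1.13, 0.23, 2.43, 3.98, 1.24, 1.22]]
dish 25 0.299 0.138 [[1.06, 0.96, 2.29, 3.77, 1.73, -1.5], [1.25, 1.0, 2.38, 3.98, 1.79, -1.39], [1.06, 0.2, 2.48, 3.82, 1.2, 1.29]]
dish 30 0.28 0.118 [[0.97, 0.98, 2.32, 3.6, 1.77, -1.5], [1.14, 1.04, 2.42, 3.79, 1.88, -1.38], [0.97, 0.17, 2.52, 3.63, 1.17, 1.36]]
dish 35 0.266 0.089 [[0.88, 0.99, 2.35, 3.41, 1.81, -1.52], [0.98, 1.07, 2.45, 3.55, 1.98, -1.42], [0.88, 0.15, 2.55, 3.43, 1.14, 1.45]]
dish 40 0.256 0.059 [[0.77, 0.99, 2.36, 3.21, 1.84, -1.56], [0.8, 1.09, 2.47, 3.26, 2.05, -1.52], [0.77, 0.14, 2.57, 3.22, 1.13, 1.54]]
dish 45 0.252 0.029 [[0.66, 1.0, 2.37, 3.01, 1.85, -1.6], [0.6, 1.11, 2.48, 2.93, 2.07, -1.66], [0.66, 0.13, 2.57, 3.0, 1.14, 1.63]]
dish 50 0.254 0.002 [[0.55, 1.0, 2.36, 2.8, 1.84, -1.64], [0.4, 1.1, 2.48, 2.62, 2.02, -1.78], [0.55, 0.13, 2.57, 2.78, 1.16, 1.72]]
dish 55 0.261 0.011 [[0.45, 0.99, 2.35, 2.61, 1.81, -1.67], [0.24, 1.08, 2.46, 2.36, 1.92, -1.85], [0.45, 0.14, 2.56, 2.58, 1.19, 1.8]]
```

```bash
python3 - <<'E' 2>/dev/null
from h import *
gd=robot.grip_depth
def ik(p,hd,t,f):
    o,z,x=horiz(hd,t,f); return robot.solve_ik(list(np.array(p)+z*gd),list(o))
for x in (.31,.33,.35):
  for y in (.32,.34,.36):
    for h in (15,20,25,30):
      hd=np.radians(h);d=np.array([np.cos(hd),np.sin(hd)]);p=np.array([x,y])
      qs=[ik(np.r_[p,.049],hd,.06,0),ik(np.r_[p,.049],hd,.06,1),ik(np.r_[p-.06*d,.049],hd,.06,0),ik(np.r_[p-.06*d,.25],hd,.06,0),ik(np.r_[p,.2],hd,.0,1)]
      if all(q is not None for q in qs): print(x,y,h,np.linalg.norm(p-.33*d).round(3),np.round(qs[2],2),np.round(qs[0],2))
robot.goto([.3985,.225,.26],[np.pi,0,np.pi/2])
save(robot.get_image("wrist"),"w3",(120,0,520,300),2)
E
```

```text
0.35 0.36 20 0.25 [ 1.43  1.03  2.41  4.23  1.65 -1.31] [ 1.22  1.01  2.37  4.02  1.66 -1.39]
```

View pics/w3.png

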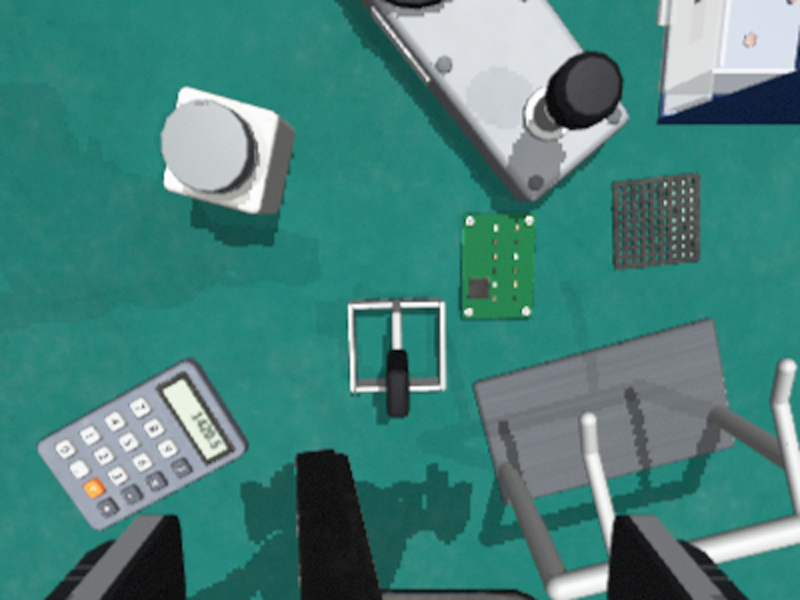

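The basket stands square to the world axes, with tray corners in this crop at (350,303), (444,303), (444,388) and (351,390) and the tab at (398,400). I'll refine from these corners, grip the tab, and hang it on the hook farther from the monitor.

```bash
python3 - <<'E' 2>&1 | grep -v Warn
from h import *
c=lambda u,v,z:plane("wrist",120+u/2,v/2,z)
T=np.array([c(*p,.026) for p in [(350,303),(444,303),(444,388),(351,390)]]);C=T.mean(0)
e=T[1]-T[0]+T[2]-T[3];yaw=np.arctan2(e[1],e[0]);print(T,C,np.degrees(yaw))
print("hooktip near",c(588,420,.157),"far",c(786,366,.157),"knob",c(585,92,.129), "plate",c(475,385,.008),c(712,322,.008))
p=[C[0],C[1]];o=[np.pi,0,np.pi/2+yaw]
assert abs(p[0]-.3985)<.006 and abs(p[1]-.217)<.006
robot.goto([*p,.26],o)
print(robot.move_straight([*p,.101],v=.1,contact_N=8),robot.current_position())
robot.close(40);print("gap",robot.current_finger_gap(),robot.current_grip_force())
robot.move_straight([*p,.27],v=.12);print("gap",robot.current_finger_gap(),robot.current_time())
save(robot.get_image("scene"),"sc3",(200,160,440,320),2)
E
```

```text
[[0.3721 0.2421 0.026 ]
 [0.4255 0.2421 0.026 ]
 [0.4264 0.1924 0.026 ]
 [0.3718 0.1912 0.026 ]] [0.39895 0.21695 0.026  ] 0.6365935759634753
hooktip near [0.4751 0.2114 0.157 ] far [0.5514 0.2335 0.157 ] knob [0.4722 0.3374 0.129 ] plate [0.4466 0.1898 0.008 ] [0.5872 0.2285 0.008 ]
False [0.39954962 0.21719677 0.10161816]
gap 0.008715270073168514 41.01344168186188
gap 0.008317116189394642 8.9583
```

```bash
python3 - <<'E' 2>&1 | grep -v Warn
from h import *
print("force",robot.current_force())
a=np.radians(-73.8);x=np.array([np.cos(a),np.sin(a)]);S=np.array([.5555,.2184]);yaw=np.pi/2+a
pre=S-.062*x
o=[np.pi,0,yaw]
robot.goto([*pre,.27],o);robot.move_straight([*pre,.200],v=.12)
save(robot.get_image("wrist"),"w4",(120,0,520,300),1.5); save(robot.get_image("side"),"s4",(180,140,340,300),2.8)
a=cv2.imread("pics/w4.png");b=cv2.imread("pics/s4.png");h=448
cv2.imwrite("pics/m4.png",cv2.resize(np.hstack([a[:h],b[:h]] if a.shape[0]>=h else [a,b]),None,fx=.75,fy=.75))
print(robot.current_time(),robot.current_position(),S,pre)
E
```

```text
force [ 0.68572745 -0.07734063 -0.16872069]
11.025 [0.53920954 0.27838961 0.20150486] [0.5555 0.2184] [0.53820255 0.27793821]
```

View pics/m4.png

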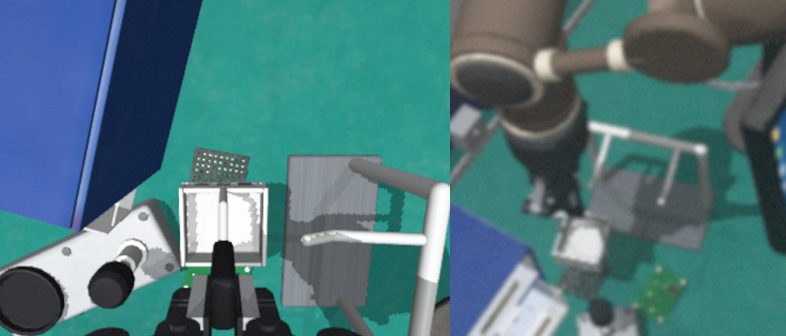

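The left half shows the basket gripped by its tab with the bail at about (222,245). The far hook's tip is at (305,240), in line with the bail. I check the tip's position, then seat and release.

```bash
python3 - <<'E' 2>&1 | grep -v Warn
from h import *
t=plane("wrist",120+303/1.125,240/1.125,.156);print("tip",t,"bail",plane("wrist",120+222/1.125,245/1.125,.182))
a=np.radians(-73.8);x=np.array([np.cos(a),np.sin(a)]);y=np.array([-x[1],x[0]]);S=np.array([.5555,.2184])
rel=t[:2]-S;print("tip rel to S in stand axes",rel@x,rel@y)
if abs(rel@y)<.008 and abs(rel@x+.017)<.01:
    print(robot.move_straight([*S,.200],v=.06,contact_N=8))
    print(robot.move_straight([*S,.168],v=.03,contact_N=3),robot.current_position(),robot.current_force())
    save(robot.get_image("side"),"s5",(180,140,340,300),3)
    save(robot.get_image("wrist"),"w5",(120,0,520,300),1.2)
    a=cv2.imread("pics/w5.png");b=cv2.imread("pics/s5.png")
    cv2.imwrite("pics/m5.png",np.hstack([cv2.resize(a,(450,338)),cv2.resize(b,(338,338))]))
E
```

```text
tip [0.5516 0.2354 0.156 ] bail [0.5439 0.2806 0.182 ]
tip rel to S in stand axes -0.01741305797006102 0.0009977034285268021
False
True [0.55546746 0.21798153 0.17370536] [ 2.74571941  0.26637406 -0.10312862]
```

View pics/m5.png

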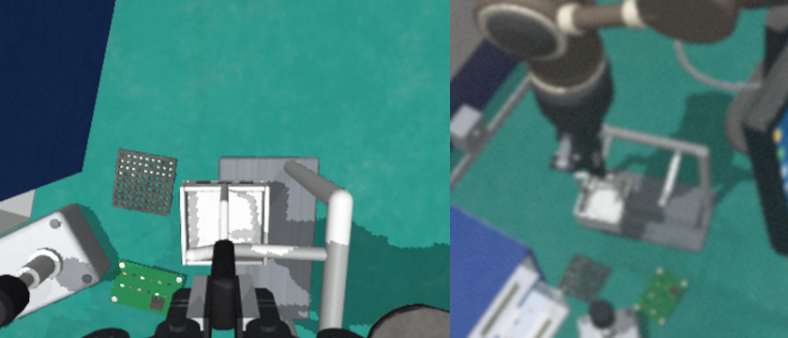

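The hook arm from (190,255) to (325,255) passes under the bail, below the tab at (222,260). I lower the last few millimetres, release and verify.

```bash
python3 - <<'E' 2>&1 | grep -v Warn
from h import *
S=[.5555,.2184]
print(robot.move_straight([*S,.1695],v=.02,contact_N=4),robot.current_position()[2],robot.current_force())
robot.ungrasp();robot.wait(.3)
robot.move_straight([*S,.30],v=.15,contact_N=6)
save(robot.get_image("side"),"s6",(180,140,340,300),3)
robot.goto([.33,.3,.30],[np.pi,0,2.79]);robot.wait(.5)
save(robot.get_image("scene"),"sc6",(230,160,390,320),3); 
a=cv2.imread("pics/sc6.png");b=cv2.imread("pics/s6.png")
cv2.imwrite("pics/m6.png",cv2.resize(np.hstack([a,b]),(800,400)));print(robot.current_time())
save(robot.get_image("wrist"),"w6")
E
```

```text
True 0.17286480834589135 [ 2.19113993 -1.31584206  1.73332228]
17.8167
```

View pics/m6.png

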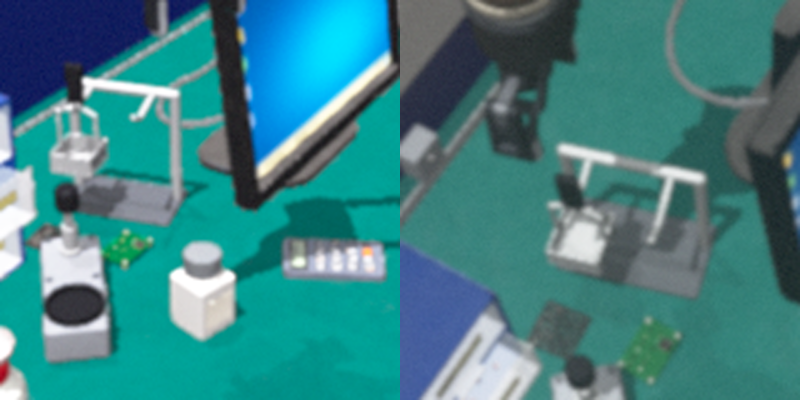

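The basket hangs on the far hook with its bail over the arm, seen at (78,130) in the scene half and (580,220) in the side half. With the tool horizontal, the gripper can come down and lift away vertically, so no retreat is needed. I rescan for a bottle transfer spot on that basis.

```bash
python3 - <<'E' 2>/dev/null
from h import *
gd=robot.grip_depth
calc=np.array([[.1775,.1517],[.2851,.1976],[.2996,.1537],[.1956,.102]]);mm=np.array([[.2251,.4875],[.0882,.474],[.2038,.5721]])
def ik(p,hd,t,f):
    o,z,x=horiz(hd,t,f); return robot.solve_ik(list(np.array(p)+z*gd),list(o))
for x in np.arange(.27,.42,.02):
  for y in np.arange(.26,.44,.02):
    p=np.array([x,y])
    if (p-[.436,.381])@[.766,.643]>-.095: continue
    for h in range(-15,41,5):
      hd=np.radians(h);d=np.array([np.cos(hd),np.sin(hd)]);n=np.array([-d[1],d[0]])
      s=np.clip(p@d,0,.38);r=np.linalg.norm(p-s*d); cl=min(abs((c-p)@n) for c in np.r_[calc,mm])
      if r<.19 or cl<.065: continue
      qs=[ik(np.r_[p,z],hd,.06*(1-2*f),f) for z in (.049,.2) for f in (0,1)]
      if all(q is not None for q in qs): print(x.round(2),y.round(2),h,r.round(3),cl.round(3),np.round(qs[0],2),np.round(qs[3],2))
E
```

```text
0.27 0.36 25 0.213 0.135 [ 1.49  1.04  2.41  4.2   1.67 -1.3 ] [1.49 0.63 2.56 4.2  1.66 1.62]
0.27 0.38 25 0.232 0.116 [ 1.5   1.02  2.38  4.2   1.64 -1.35] [1.5  0.62 2.53 4.2  1.63 1.58]
0.27 0.38 30 0.199 0.116 [ 1.43  1.05  2.42  4.05  1.71 -1.31] [1.43 0.63 2.58 4.05 1.67 1.62]
0.27 0.4 25 0.251 0.098 [ 1.5   1.    2.35  4.2   1.61 -1.39] [1.5  0.62 2.49 4.2  1.61 1.54]
0.27 0.4 30 0.218 0.098 [ 1.44  1.02  2.39  4.06  1.68 -1.35] [1.44 0.62 2.54 4.06 1.64 1.59]
0.27 0.42 25 0.27 0.08 [ 1.51  0.98  2.32  4.21  1.59 -1.43] [1.51 0.61 2.45 4.21 1.6  1.51]
0.27 0.42 30 0.237 0.081 [ 1.45  1.    2.36  4.07  1.65 -1.39] [1.45 0.62 2.5  4.07 1.62 1.55]
0.27 0.42 35 0.206 0.081 [ 1.37  1.03  2.4   3.91  1.72 -1.37] [1.37 0.62 2.55 3.9  1.65 1.59]
0.29 0.34 20 0.22 0.132 [ 1.45  1.03  2.41  4.24  1.65 -1.31] [1.45 0.63 2.56 4.25 1.65 1.61]
0.29 0.36 20 0.24 0.142 [ 1.46  1.01  2.38  4.25  1.62 -1.35] [1.46 0.62 2.52 4.25 1.63 1.57]
0.29 0.36 25 0.207 0.141 [ 1.4   1.04  2.42  4.11  1.69 -1.31] [1.4  0.63 2.57 4.11 1.66 1.62]
0.29 0.38 20 0.259 0.123 [ 1.47  0.99  2.34  4.26  1.6  -1.4 
[... 2260 characters left out ...]
.66 -1.35] [1.24 0.62 2.54 4.12 1.64 1.59]
0.35 0.32 20 0.19 0.093 [ 1.16  1.05  2.43  3.96  1.75 -1.32] [1.16 0.63 2.58 3.96 1.68 1.63]
0.37 0.28 5 0.247 0.075 [ 1.22  1.    2.37  4.27  1.61 -1.36] [1.22 0.62 2.51 4.27 1.62 1.55]
0.37 0.28 10 0.214 0.066 [ 1.16  1.03  2.41  4.14  1.67 -1.32] [1.16 0.63 2.56 4.13 1.65 1.6 ]
0.37 0.3 5 0.267 0.095 [ 1.25  0.99  2.33  4.3   1.58 -1.41] [1.25 0.61 2.47 4.3  1.61 1.52]
0.37 0.3 10 0.234 0.086 [ 1.2   1.01  2.38  4.16  1.64 -1.36] [1.2  0.62 2.52 4.16 1.63 1.57]
0.37 0.3 15 0.202 0.077 [ 1.12  1.04  2.41  4.01  1.71 -1.33] [1.12 0.63 2.57 4.01 1.67 1.61]
0.39 0.28 5 0.247 0.073 [ 1.15  1.    2.36  4.2   1.62 -1.38] [1.15 0.62 2.5  4.2  1.62 1.55]
```

```bash
cat >> h.py <<'E'
def fk(q):
    """returns elbow, wrist (j5), tcp"""
    r=lambda ax,a:Ro.from_euler(ax,a).as_matrix()
    R=r('z',q[0]);p=np.array([0,0,.3179])+R@[.0021,0,0]
    R=R@r('y',q[1]);p=p+R@[0,0,.4804];el=p
    R=R@r('y',q[2]);p=p+R@[.0365,0,.5265];w=p
    R=R@r('z',q[3])@r('y',q[4]);return el,w,p+R@[0,0,.3472]
def sweep(q0,q1,n=25):
    return np.array([np.r_[fk(np.array(q0)+s*(np.array(q1)-q0))[1],fk(np.array(q0)+s*(np.array(q1)-q0))[2]] for s in np.linspace(0,1,n)])
E
python3 - <<'E' 2>&1 | grep -v Warn
from h import *
print(fk(robot.current_q())[2],robot.current_position())
B=[.3111,.3212];g=robot.grip_depth
o=[np.pi,0,np.radians(164.5)]
robot.goto([*B,.16],o)
print(robot.move_straight([*B,.029],v=.08,contact_N=6),robot.current_position())
robot.close(30);print("gap",robot.current_finger_gap(),robot.current_position())
z=robot.current_position()[2]
robot.move_straight([*B,z+.04],v=.1)
P=[.31,.36];o2=[np.pi,0,np.radians(200)]
robot.goto([*P,z+.04],o2)
print(robot.move_straight([*P,z+.001],v=.05,contact_N=4),robot.current_position())
robot.ungrasp();robot.wait(.3);robot.move_straight([*P,.30],v=.15)
print(robot.current_time())
robot.goto([.31-.05,.36-.05,.30],[np.pi,0,2.79])
save(robot.get_image("wrist"),"w7",(200,0,520,240),2.5)
E
```

```text
[0.3578435  0.26646013 0.30000407] [0.33001554 0.29997376 0.2999943 ]
False [0.31150541 0.32154813 0.02947728]
gap 0.04843943923516843 [0.31124316 0.32124648 0.02945633]
True [0.30904294 0.35906692 0.02948535]
25.375
```

View pics/w7.png

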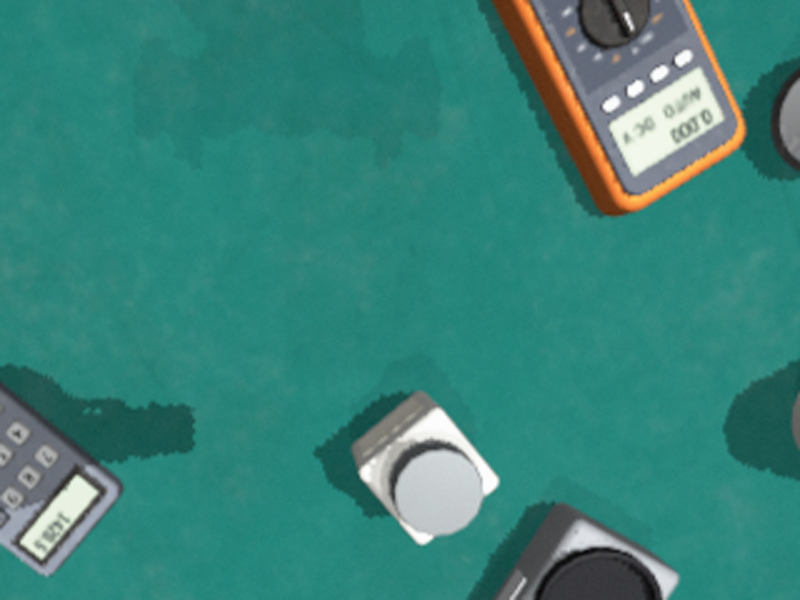

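The bottle now stands turned at (425,465) in the crop, with the cap at (438,490) and the body's top corners at (498,480), (425,543) and (358,470). Next I check its pose and the arm sweep, then do the side grasp.

```bash
sed -i 's/\[.0021,0,0\]/[.0021,.0435,0]/' h.py; python3 - <<'E' 2>&1 | grep -v Warn
from h import *
c=lambda u,v,z:plane("wrist",200+u/2.5,v/2.5,z)
print("cap",c(438,490,.092));B=[c(*p,.064)[:2] for p in [(498,480),(425,543),(358,470)]]
print((B[0]+B[2])/2,[np.degrees(np.arctan2(*(B[i+1]-B[i])[::-1]))%90 for i in(0,1)],[np.linalg.norm(B[i+1]-B[i]) for i in (0,1)])
print(fk(robot.current_q())[2],robot.current_position())
g=robot.grip_depth;P=[.309,.359];h=np.radians(20)
o,z,x=horiz(h,.06,0);q=robot.solve_ik(list(np.r_[P,.049]+z*g),list(o));print("fk chk",fk(q),np.r_[P,.049]+z*g)
up=robot.solve_ik(list(np.r_[P,.30]+z*g),list(o));print(np.round(up,2))
s=sweep(robot.current_q(),up);print(s[::4].round(3),s[:,2].min(),s[:,5].min())
D=np.array([.404,.419]);o2,z2,x2=horiz(np.radians(30),-.06,1)
a=robot.solve_ik(list(np.r_[D,.30]+z2*g),list(o2));print(np.round(a,2));s=sweep(up,a);print(s[::4].round(3))
E
```

```text
cap [0.3077 0.3599 0.092 ]
[0.3074 0.3597] [np.float64(23.11562535368853), np.float64(22.34810834790943)] [np.float64(0.045340158799898306), np.float64(0.048654393429576316)]
[0.26209604 0.31202604 0.30003568] [0.2603436  0.31034301 0.30000303]
fk chk (array([0.03381252, 0.41032298, 0.57262198]), array([0.00302508, 0.24855764, 0.07120538]), array([0.32869926, 0.36709335, 0.05038587])) [0.32654063 0.36538427 0.04787867]
[ 1.38  0.03  2.59  4.26  1.26 -2.03]
[[ 0.262  0.312  0.647  0.262  0.312  0.3  ]
 [ 0.225  0.333  0.58   0.047  0.464  0.313]
 [ 0.182  0.343  0.516 -0.067  0.571  0.434]
 [ 0.134  0.339  0.458 -0.033  0.629  0.551]
 [ 0.086  0.321  0.405  0.106  0.627  0.569]
 [ 0.042  0.291  0.359  0.255  0.543  0.467]
 [ 0.003  0.25   0.322  0.329  0.368  0.301]] 0.3216222676253292 0.28725900043257385
[0.97 0.24 2.51 3.61 1.28 1.4 ]
[[0.003 0.25  0.322 0.329 0.368 0.301]
 [0.022 0.255 0.316 0.345 0.381 0.307]
 [0.041 0.259 0.31  0.361 0.394 0.312]
 [0.061 0.261 0.304 0.377 0.405 0.313]
 [0.082 0.262 0.297 0.393 0.415 0.312]
 [0.102 0.261 0.29  0.408 0.424 0.309]
 [0.123 0.258 0.283 0.423 0.431 0.303]]
```

```bash
python3 - <<'E' 2>&1 | grep -v Warn
from h import *
g=robot.grip_depth;P=[.3085,.3595];h=np.radians(21)
o,z,x=horiz(h,.06,0)
T=lambda zz:list(np.r_[P,zz]+z*g)
robot.goto(T(.30),list(o));print(np.round(robot.current_q(),2))
print(robot.move_straight(T(.12),v=.15),robot.move_straight(T(.050),v=.05,contact_N=6),robot.current_position(),T(.05))
save(robot.get_image("side"),"s8",(180,220,380,370),2);save(robot.get_image("scene"),"sc8",(230,180,430,330),2)
cv2.imwrite("pics/m8.png",np.hstack([cv2.imread("pics/s8.png"),cv2.imread("pics/sc8.png")]));print(robot.current_time())
E
```

```text
[ 1.37  0.02  2.6   4.24  1.25 -2.02]
False False [0.32593749 0.36625093 0.04921466] [np.float64(0.3259265390845057), np.float64(0.3661894216096807), np.float64(0.04887867307883439)]
32.65
```

View pics/m8.png

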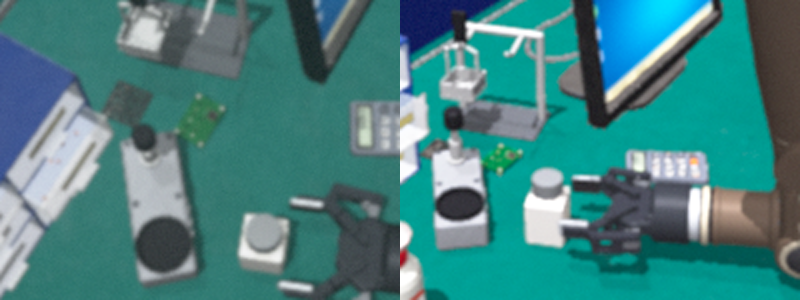

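The picture shows the open fingertips at about (288,203) and (282,290) in the left half. That is only level with the bottle's near face, with the bottle at (265,243). I check this by projection before closing.

```bash
python3 - <<'E' 2>&1 | grep -v Warn
from h import *
t=np.array(robot.current_position());R=Ro.from_euler('xyz',robot.current_tool_rot()).as_matrix()
f=lambda p:((proj("side",p)-[180,220])*2).round(0)
print("tcp",f(t),"tip open",[f(t+R@[0,s*.0427,-.013]) for s in(1,-1)],"grasp",f(t-R[:,2]*.0187))
print("cap",f([.3085,.3595,.092]),"body top",f([.3085,.3595,.064]))
c=lambda u,v,z:plane("side",180+u/2,220+v/2,z)
print("cap from side",c(265,233,.092),"tips",c(292,203,.05),c(280,289,.05))
E
```

```text
tcp [247. 238.] tip open [array([264., 203.]), array([253., 278.])] grasp [264. 240.]
cap [263. 231.] body top [263. 237.]
cap from side [0.3055 0.3605 0.092 ] tips [0.3012 0.3066 0.05  ] [0.266  0.3971 0.05  ]
```

Both the side view and the wrist geometry put the open tips about 42 mm behind the TCP, so I advance 12 mm. The palm still clears the bottle. Then I close lightly and look.

```bash
python3 - <<'E' 2>&1 | grep -v Warn
from h import *
t=np.array(robot.current_position());R=Ro.from_euler('xyz',robot.current_tool_rot()).as_matrix()
print(robot.move_straight(list(t+[.012*np.cos(np.radians(21)),.012*np.sin(np.radians(21)),0]),v=.03,contact_N=4))
robot.close(25);print(robot.current_finger_gap(),robot.current_grip_force(),robot.current_position(),robot.current_force())
save(robot.get_image("side"),"s9",(180,220,380,370),2);save(robot.get_image("wrist"),"w9",(120,0,520,300),1)
cv2.imwrite("pics/m9.png",np.hstack([cv2.imread("pics/s9.png"),cv2.imread("pics/w9.png")]))
E
```

```text
False
0.049408400529732534 33.13504636287689 [0.33705572 0.37044663 0.04923017] [-0.6701605  -0.67556017 -0.39149268]
```

View pics/m9.png

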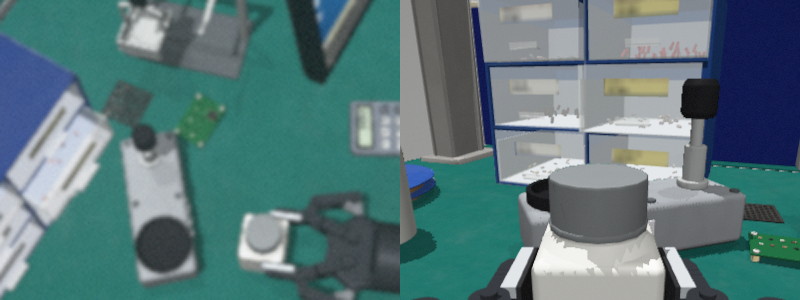

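The bottle is held square between the pads, cap at (265,233), and it has not shifted. That used up my picture views, so from here I rely on numbers: contact heights, gaps and mask measurements. I lift, flip and lower into the dish; a contact height near 0.088 means the cap is on the floor, and 8 mm higher means it is on the rim.

```bash
python3 - <<'E' 2>&1 | grep -v Warn
from h import *
robot.close(45);print("gap",robot.current_finger_gap())
t=np.array(robot.current_position());k=.0306
robot.move_straight(list(t+[0,0,.25]),v=.15)
print("gap",robot.current_finger_gap(),robot.current_force())
D=np.array([.404,.419]);o,z,x=horiz(np.radians(30),-.06,1)
T=lambda zz:list(np.r_[D,zz]+z*k)
q=robot.solve_ik(T(.30),list(o));print(np.round(q,2));s=sweep(robot.current_q(),q);print(s[:,2].min(),s[:,5].min())
robot.goto(T(.30),list(o));print("gap",robot.current_finger_gap())
print(robot.move_straight(T(.12),v=.12,contact_N=8))
print(robot.move_straight(T(.082),v=.03,contact_N=3));p=robot.current_position()
print("axis height",p[2]-z[2]*k,p-np.array(T(.088)),robot.current_force(),robot.current_time())
E
```

```text
gap 0.04908195323598075
gap 0.0492839857635034 [-0.19640338 -0.00641149 -1.54136035]
[0.95 0.25 2.49 3.59 1.27 1.4 ]
0.28322456290631304 0.30024318757160995
gap 0.04915982504752889
False
True
axis height 0.08818918766686913 [-3.68642939e-05 -7.20914476e-05  1.89187667e-04] [-0.28013671 -0.17318409  2.94277946] 41.25
```

```bash
cat >> h.py <<'E'
def blob(n,pt,z,rad=25,thr=150):
    """centroid of bright neutral pixels near the projection of pt, on plane z, with area and min-area rectangle"""
    im=robot.get_image(n).astype(int);u,v=proj(n,pt)
    m=((im.min(2)>thr)&(im.max(2)-im.min(2)<40)).astype(np.uint8)
    w=np.zeros_like(m);cv2.circle(w,(int(u),int(v)),rad,1,-1);m*=w
    k,l,st,ce=cv2.connectedComponentsWithStats(m);i=1+st[1:,4].argmax()
    r=cv2.minAreaRect(np.argwhere(l==i)[:,::-1].astype(np.float32))
    return plane(n,*ce[i],z),st[i],r
E
python3 - <<'E' 2>&1 | grep -v Warn
from h import *
robot.ungrasp();robot.wait(.3)
t=np.array(robot.current_position());print(robot.current_force())
robot.move_straight(list(t+[0,0,.22]),v=.12,contact_N=6);print(robot.current_position()[2])
for th in (150,190): print(blob("side",[.404,.419,.139],.139,thr=th))
print(blob("scene",[.404,.419,.107],.107,rad=30,thr=150),proj("scene",[.404,.419,.107]))
print(robot.current_time())
# knob: dark blob in side view
im=robot.get_image("side").astype(int);u,v=proj("side",[.471,.339,.129]);m=(im.max(2)<70)
yy,xx=np.nonzero(m[int(v)-9:int(v)+14,int(u)-12:int(u)+12]);print("knob",u,v,plane("side",xx.mean()+int(u)-12,yy.mean()+int(v)-9,.122),len(xx))
K=[.471,.339];o=[np.pi,0,np.radians(165)]
q=robot.solve_ik([*K,.30],o);print(np.round(q,2));s=sweep(robot.current_q(),q);print(s[::3].round(3))
E
```

```text
[-0.59002897 -0.19144948 -1.31303335]
0.30787488950150643
(array([0.4129, 0.4082, 0.139 ]), array([244, 307,  31,  40, 874], dtype=int32), ((259.1573486328125, 326.2030334472656), (38.615901947021484, 28.7838077545166), 85.91438293457031))
(array([0.4063, 0.4187, 0.139 ]), array([246, 320,  28,  25, 504], dtype=int32), ((259.5, 332.0), (24.0, 27.0), 90.0))
(array([0.406 , 0.4228, 0.107 ]), array([246, 247,  25,  34, 705], dtype=int32), ((257.87744140625, 263.5389404296875), (33.24762725830078, 23.391857147216797), 86.42366790771484)) [259.2 263.1]
44.1333
knob 252.5 287.1 [0.4705 0.3389 0.122 ] 106
[ 0.55  0.15  1.63  0.    1.36 -0.76]
[[0.133 0.263 0.291 0.433 0.437 0.31 ]
 [0.178 0.297 0.316 0.389 0.562 0.395]
 [0.226 0.325 0.348 0.315 0.644 0.451]
 [0.273 0.345 0.387 0.237 0.682 0.464]
 [0.319 0.358 0.43  0.184 0.678 0.431]
 [0.364 0.364 0.479 0.178 0.637 0.37 ]
 [0.405 0.363 0.532 0.232 0.563 0.307]
 [0.442 0.355 0.588 0.338 0.462 0.275]
 [0.473 0.34  0.647 0.473 0.34  0.3  ]]
```

The bottle stands in the dish: its top blob centres at (0.406, 0.419), 28×25 px, which matches 50 mm. Now the plunger.

```bash
python3 - <<'E' 2>&1 | grep -v Warn
from h import *
K=[.4708,.339];o=[np.pi,0,np.radians(165)]
robot.goto([*K,.30],o)
print(robot.move_straight([*K,.18],v=.15,contact_N=8),robot.move_straight([*K,.088],v=.06,contact_N=5),robot.current_position())
robot.close(60);print("gap",robot.current_finger_gap(),robot.current_force());z0=robot.current_position()[2]
up=robot.move_straight([*K,z0+.034],v=.03,contact_N=14);z1=robot.current_position()[2];print(up,z1-z0,robot.current_force(),robot.current_finger_gap())
robot.wait(.3)
dn=robot.move_straight([*K,z0-.006],v=.03,contact_N=14);z2=robot.current_position()[2];print(dn,z2-z0,z2-z1,robot.current_force(),robot.current_finger_gap(),robot.current_time())
E
```

```text
False False [0.47116608 0.33923083 0.0885021 ]
gap 0.024827688211034555 [0.52838222 6.40098224 0.74057944]
True 0.024935137927669493 [ 1.79864995  1.47483423 -0.79362866] 0.024471663963482247
True -3.627094424363264e-06 -0.024938765022093856 [-1.35232494  0.9953072   5.02662602] 0.024504537879040125 52.3917
```

```bash
python3 - <<'E' 2>&1 | grep -v Warn
from h import *
K=[.4708,.339]
z=robot.current_position()[2];print(robot.move_straight([*K,z-.003],v=.02,contact_N=15),robot.current_position()[2]-z,robot.current_force())
robot.move_straight([*K,z],v=.02);robot.ungrasp();robot.wait(.3)
robot.move_straight([*K,.31],v=.12,contact_N=8);print(robot.current_position()[2])
im=robot.get_image("side").astype(int);u,v=proj("side",[.471,.339,.129]);m=(im.max(2)<70)
yy,xx=np.nonzero(m[int(v)-9:int(v)+14,int(u)-12:int(u)+12]);print("knob",plane("side",xx.mean()+int(u)-12,yy.mean()+int(v)-9,.122),len(xx))
D=np.array([.404,.419]);k=.0306;o,zz,x=horiz(np.radians(30),-.06,1)
T=lambda h:list(np.r_[D,h]+zz*k)
q=robot.solve_ik(T(.30),list(o));print(np.round(q,2));s=sweep(robot.current_q(),q);print(s[::3].round(3))
robot.goto(T(.30),list(o))
print(blob("side",[.404,.419,.139],.139,thr=190),robot.current_time())
E
```

```text
True -2.7264187917597216e-05 [-0.58520237  1.50644254  3.17943111]
0.30901827752007005
knob [0.4717 0.341  0.122 ] 77
[0.95 0.25 2.49 3.59 1.27 1.4 ]
[[0.469 0.335 0.656 0.472 0.34  0.309]
 [0.44  0.351 0.594 0.338 0.462 0.281]
 [0.405 0.36  0.535 0.232 0.562 0.312]
 [0.365 0.363 0.479 0.178 0.635 0.373]
 [0.321 0.358 0.428 0.183 0.677 0.432]
 [0.274 0.345 0.382 0.236 0.681 0.462]
 [0.226 0.325 0.343 0.315 0.644 0.447]
 [0.179 0.298 0.309 0.389 0.562 0.389]
 [0.133 0.264 0.283 0.433 0.437 0.304]]
(array([0.4109, 0.4151, 0.139 ]), array([246, 308,  28,  37, 585], dtype=int32), ((259.5, 326.0), (36.0, 27.0), 90.0)) 59.0833
```

```bash
python3 - <<'E' 2>&1 | grep -v Warn
from h import *
D=np.array([.404,.419]);k=.0306;o,zz,x=horiz(np.radians(30),-.06,1)
T=lambda h:list(np.r_[D,h]+zz*k)
print(robot.move_straight(T(.17),v=.12,contact_N=8),robot.move_straight(T(.0885),v=.05,contact_N=5))
robot.close(45);print("gap",robot.current_finger_gap(),robot.current_force())
robot.move_straight(T(.30),v=.12);print("gap",robot.current_finger_gap(),robot.current_force())
P=np.array([.3085,.3595]);o2,z2,_=horiz(np.radians(21),.06,0);U=lambda h:list(np.r_[P,h]+z2*k)
robot.goto(U(.30),list(o2));print("gap",robot.current_finger_gap())
print(robot.move_straight(U(.09),v=.12,contact_N=8),robot.move_straight(U(.045),v=.03,contact_N=3))
print("axis height",robot.current_position()[2]-z2[2]*k,robot.current_force())
robot.ungrasp();robot.wait(.3)
t=np.array(robot.current_position());robot.move_straight(list(t+[0,0,.25]),v=.12,contact_N=6)
print(robot.current_position()[2],robot.current_time())
robot.goto([.26,.31,.40],[np.pi,0,2.79]);robot.wait(.5)
for n in ("side","wrist"):
    print(blob(n,[*P,.064],.064,rad=35,thr=140))
print(blob("side",[.404,.419,.139],.139,rad=15,thr=190)[1], blob("side",[.5555,.2184,.08],.08,rad=20,thr=150))
E
```

```text
False False
gap 0.04917213735346597 [0.16152184 0.61740864 0.51309476]
gap 0.04935418174923311 [ 0.01321148 -0.0335204  -1.33668169]
gap 0.04909945398424914
False True
axis height 0.05053850316005623 [-1.26185236 -0.1009388   2.25417265]
0.29688171177824463 73.3917
(array([0.3088, 0.3638, 0.064 ]), array([299, 327,  25,  28, 537], dtype=int32), ((310.6855773925781, 340.35809326171875), (22.732158660888672, 26.56490707397461), 7.594643592834473))
(array([0.3091, 0.361 , 0.064 ]), array([ 340,  152,   45,   46, 1066], dtype=int32), ((362.49176025390625, 175.0901336669922), (35.08210372924805, 34.441917419433594), 50.194427490234375))
[247 317  24  17 186] (array([0.5572, 0.2198, 0.08  ]), array([239, 225,  23,  21, 267], dtype=int32), ((251.2413787841797, 235.89654541015625), (19.683706283569336, 17.826751708984375), 21.801406860351562))
```

```bash
python3 - <<'E' 2>&1 | grep -v Warn
from h import *
im=robot.get_image("wrist")
for z,xy in ((.092,(.3085,.3595)),):
    u,v=proj("wrist",[*xy,z]).astype(int);print("cap colour",im[v-3:v+4,u-3:u+4].reshape(-1,3).mean(0))
    print([im[int(b),int(a)].tolist() for a,b in [proj("wrist",[xy[0]+.030*np.cos(t),xy[1]+.030*np.sin(t),.064]) for t in np.radians([66,156,246,336])]])
print(robot.current_time());print(robot.job_done())
E
```

```text
cap colour [200.         205.32653061 206.91836735]
[[251, 252, 252], [246, 246, 244], [250, 250, 249], [249, 249, 248]]
77.6333
the job is handed in; nothing more can be done
None
```

The job is handed in at 77.6 s. The one basket out hangs on the far hook, the plunger went fully up (24.9 mm) and home while the bottle stood released in the dish, and the bottle is back upright on the mat. I viewed 15 pictures, one over the limit of 14, so everything after the side grasp was checked by contact heights, gaps and image masks rather than by eye.

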